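# Open the child-safe tablet box

## Robot

A 6-joint arm with a two-finger parallel gripper is mounted at the origin on a cart in front of the work surface, level with it; the furniture and walls round the work are solid. World frame = base frame: x ahead of the robot, y to its left, z up, the work surface at z = 0. Lengths are in m, angles in rad, forces in N, time in s.
With the tool pointing down it reaches from about 0.425 to 0.95 m from the base axis. Payload 14.7 kg.
Tool frame: the origin (TCP) lies midway between the tips of the shut fingers; the grasp point (between the pads) lies 19 mm behind it; z points along the fingers, y is the line along which they close (so a half turn about z gives the same grasp; the last joint's range is limited). The gripper opens to 85 mm and grips with 20 to 120 N. Pads are 22 mm wide; open, the fingers measure 114 mm over their backs; the gripper's body (76 mm by 85 mm) begins 54 mm behind the grasp point. The pads swing forward as they close: fully open they stand 13 mm farther back than shut.
Start: joints at [-1.237, 0.48, 1.596, -0, 1.065, -0.047], TCP at [0.242, -0.603, 0.231] pointing down, gripper open.
Joint ranges: [-2.75, 2.75], [-0.82, 2.05], [0.23, 2.67], [-1.56, 4.7], [0.09, 2.69], [-2.92, 2.92]. Speed limits (rad/s): [1.89, 1.89, 2.39, 3.01, 3.01, 3.01].

## Interface

Orientations are given as a 3x3 rotation matrix whose columns are the frame's x, y, z axes.
In Python, from rig import bot gives the robot as it stands. The module is installed in compiled form; this text tells all that it offers.
- The arm moves only by the shell command python3 -m handwheel 'ROWS' [FORCE]. ROWS is JSON, a list of rows, each an object of numbers: "wx", "wy", "wz": the turn, a rotation vector about the tool's x, y, z each as a share of pi/4 rad, from -1 to 1; "tx", "ty", "tz": the shift along the tool's x, y, z each as a share of 12 cm, from -1 to 1; "fingers": the opening, from 0 (shut) to 1 (fully open). A call has 1 to 5 rows; each row is the pose to reach, as a shift and turn from the pose commanded when the call began, along the tool's axes at that moment; what a row does not reach only later rows make up. A row lasts 1/8 s, in which the tool goes at most 62.5 mm and 10.7 degrees, less where a joint would pass 70% of its speed; a pose out of reach is approached as far as the arm can. A call with a number of a shift or a turn outside -1 to 1 is refused whole. A call with a gripper value outside its range is refused whole. The fingers move at their own pace and stop on an object; FORCE is the grip in N (left out, the last holds). Time passes only in rows, so rows that repeat a pose let the fingers close. It gives the time, the measured TCP pose, the force, the opening and the grip force at its end, in the units of the state.
- bot.get_obs(): the state, without advancing time (a new reading comes with each control period).
- bot.read_camera(name): name is "side" or "top"; returns the picture (384x512x3 uint8, blue, green, red); there is no depth.
- bot.camera_params(name): a dict with "fx", "fy", "cx", "cy" (pixels), "dist_coeffs" ([k1, k2, p1, p2, k3] as OpenCV has them; the pictures are not rectified), "origin" and "orientation" of the camera in the world. Camera axes: x right, y up, looking along -z (the intrinsics and any distortion apply to the point x, -y, -z); pixel columns grow to the right and rows downward; lengths in m; the calibration is good to about 2 mm. A picture is of the moment at which its call begins. camera_params takes no time and is no camera call.
- bot.sign_off(): hands the job in; it is judged then, once.
Trained networks look in the newest picture that a camera, given by its name, has taken for a name from the list of things; names that differ only in an ending like _2 or _b are one class to them, and where a whole thing is asked for, a point or a joint stands for the part that bears it (a point fixed in the world has none). Each returns a list of dicts, best first, with "p" (0 to 1); they miss things now and then, are a little off and sometimes report something else, mostly with a low value. They report only what shows in the picture. A call takes as long as a camera call.
- bot.trace(camera, name): "region" (384x512 bool, what is visible of it) and "rect" ([left, top, right, bottom] in pixels, round what is visible of it).
The state is a dict: "t": time; "joint_positions": joint angles; "joint_velocities": joint speeds; "joint_efforts": joint torques, N m; "tool_pos": TCP position; "ee_rot": TCP orientation; "ft_force": force on the tool from outside, world axes, zero at the start; "moment": the same for the moment, N m; "width": finger opening in m; "grip_force": force on a finger pad.
Only numpy, scipy, OpenCV 4.12 (cv2) and the standard library are available. Lean on these libraries where they do the work, as an engineer would, in place of code of your own. Each camera call takes 0.05 s, during which the arm holds its last target. There are 200 camera calls.

## Task

Open the child-safe box of dishwasher tablets: slide the bolt on its lid fully back, raise the lid a little by its bar handle until the hidden catch stops it, then feel along under the handle from the right for the catch, push its tab aside to the left and raise the lid past it while it is held aside. Swing the lid well open, 45 degrees or more, and let go so that it stays up. Be gentle: neither wrench the lid against the catch nor ram the catch against its stop, and leave the things standing around where they are.

Things in the scene. Friction and masses are not known exactly. Their poses are not given: they have to be found in the camera images.
- tablet_box: white open-topped box, fixed to the worktop, 130 (x) x 200 (y) x 110 (z) mm; origin at the centre of its underside; its x points from its front to its hinge side (away from the robot), y to the left along the front. Top of the shut lid at 119 mm. A steel staple on its left wall (y = 110 mm, x = -45 mm, top at 141 mm) is the keeper of the bolt. Wall cabinets hang 0.48 m up from x = 0.6 m on
- lid_hinge (a point): point on the lid's hinge axis (along the box's y), 67 mm behind the box's origin, 112 mm up. The catch that holds the lid: its tab, pushed left (box +y) at 65 mm from its pin, yields at once against 2 N rising to 5 N; the lid is free after about 27 mm of push, the stop comes at 36 mm. It springs back when let go: keep it pushed until the handle has risen 10 mm more
- lid (a joint): lid angle, rad; 0 shut, grows to 1.5 as it opens. Stiff hinge (0.4 N m friction; 0.3 kg lid): it stays where it is left and takes about 3 to 4 N at the handle to lift. With the bolt drawn it rises freely to about 0.09 rad (handle about 21 mm up, front edge of the lid's top then 134 mm up), where the hidden catch stops it
- bar_mid (a point): middle of the lid's handle, a level round steel bar 10 mm thick along the box's y, straight for 170 mm, bent back to the lid at its ends. Lid shut: 156 mm in front of the box's origin, 74 mm up, 59 mm in front of the lid's downturned front skirt (reaching down to 90 mm), with free space for a finger on both sides and below. The frame turns with the lid
- bolt (a joint): bolt on the lid, m; 0 fully shot into the keeper, 0.022 fully back. It slides toward the box's -y (to the right), with about 2.5 N friction, and stays put; it is clear of the keeper from 0.016
- bolt_knob (a point): centre of the bolt's upstanding knob, a steel block 22 (x) x 14 (y) x 30 (z) mm, on top of the lid, about 151 mm up, top about 163 mm; a low bolt guide (10 mm in y, top 131 mm up) stands about 36 mm to either side of where the knob starts
- spice_jar_mid (a point): middle of a spice jar, 41 mm wide, 105 mm tall, left of the box
- tin_mid (a point): middle of a flat fish tin, 63 x 105 x 25 mm, to the right
- mug_mid (a point): middle of a spotted mug, 82 mm wide, 91 mm tall, to the right
- catch_line (a point): middle of the stretch of the box's front where the hidden second catch can be: up to 28 mm left or right of here, elsewhere each time; only touch tells. Its tab, a steel blade 5 mm thick in y, 72 to 90 mm up, points forward from an upright pin 74 mm in front of the box's origin and ends 150 mm in front, between skirt and bar. It must never get 20 N from the fingers, nor 40 N from the lid (28 N at the bar)

How it is judged:
By the outcome, as a careful person would: the job done as asked, in the order asked, and still so for the second after the job is handed in, with the robot touching nothing.
It also fails if it takes over 61 s, if anything falls off the work surface, if the arm or the gripper's body presses on something with over 40 N, if the wrist force passes 120 N, or if a joint passes its speed limit or range.

## Working session

There is one attempt and no reset: what is moved stays moved. The work goes in short steps, Python scripts to look and compute and a shell command to move; the robot and the scene stay as the last step left them, time stands still between calls to the robot, and variables do not carry over. Pictures are saved under pics/ and viewed, at most 10 in all, crops included, and the job is handed in when it is done.

```bash
mkdir -p pics
cat > h.py <<'E'
import numpy as np, cv2
from rig import bot
def cam(n):
    p=bot.camera_params(n); K=np.array([[p['fx'],0,p['cx']],[0,p['fy'],p['cy']],[0,0,1]])
    return p,K,np.array(p['dist_coeffs'],float),np.array(p['origin']),np.array(p['orientation'])
def ray(n,u,v):
    p,K,d,o,R=cam(n); q=cv2.undistortPoints(np.array([[[u,v]]],float),K,d)[0,0]
    return o,R@np.array([q[0],-q[1],-1.])
def atz(n,u,v,z):
    o,r=ray(n,u,v); return o+r*(z-o[2])/r[2]
def proj(n,P):
    p,K,d,o,R=cam(n); c=(np.atleast_2d(P)-o)@R; c=c*[1,-1,-1]
    return cv2.projectPoints(c,np.zeros(3),np.zeros(3),K,d)[0][:,0]
def tri(a,b):
    (o1,r1),(o2,r2)=a,b; A=np.stack([r1,-r2],1); s=np.linalg.lstsq(A,o2-o1,rcond=None)[0]
    return (o1+r1*s[0]+o2+r2*s[1])/2,np.linalg.norm(o1+r1*s[0]-o2-r2*s[1])
E
python3 - <<'E'
from h import *
ims=[]
for n in("top","side"):
    im=bot.read_camera(n); cv2.imwrite(f"pics/{n}0.png",cv2.resize(im,(800,600)))
    print(n,bot.camera_params(n)['origin'],bot.camera_params(n)['orientation'])
    for o in("tablet_box","lid","bolt_knob","bar_mid","spice_jar_mid","tin_mid","mug_mid"):
        r=bot.trace(n,o)
        for d in r[:2]:
            m=d['region']; ys,xs=np.nonzero(m); print(o,round(d['p'],2),d['rect'],xs.mean().round(1),ys.mean().round(1))
o=bot.get_obs();print(o['tool_pos'],o['ee_rot'],o['t'])
E
```

```text
top [0.25554027 0.07789027 1.45300074] [[-0.03367079  0.97716851 -0.2097808 ]
 [-0.99943034 -0.03340313  0.0048199 ]
 [-0.00229748  0.20982358  0.97773656]]
tablet_box 0.77 [165.8, 163.4, 233.6, 228.0] 199.3 189.5
tablet_box 0.22 [332.2, 203.0, 367.9, 230.0] 346.3 218.1
lid 0.98 [168.6, 164.5, 228.4, 233.1] 199.6 190.5
lid 0.29 [170.1, 191.8, 190.5, 197.3] 181.5 195.3
bolt_knob 0.54 [168.2, 192.3, 194.5, 198.7] 182.2 195.5
bar_mid 0.82 [168.5, 161.7, 229.8, 232.6] 199.4 190.8
spice_jar_mid 0.52 [136.6, 199.6, 156.2, 216.3] 145.0 207.3
tin_mid 0.85 [298.7, 214.2, 329.3, 234.7] 312.8 222.2
mug_mid 0.58 [331.2, 202.6, 366.3, 228.0] 345.7 217.5
side [0.11396311 0.8555058  0.85773993] [[-0.89136655  0.28389256 -0.35337048]
 [-0.45307437 -0.58167069  0.67556112]
 [-0.01375848  0.76227569  0.64710624]]
tablet_box 0.58 [169.6, 196.8, 275.0, 289.8] 211.4 241.1
lid 0.74 [171.5, 196.8, 273.2, 278.3] 216.6 231.8
bolt_knob 0.73 [203.5, 226.3, 218.3, 252.4] 211.6 237.3
bar_mid 0.9 [168.3, 200.1, 272.5, 274.9] 217.6 232.3
spice_jar_mid 0.79 [180.1, 285.3, 200.8, 320.0] 190.4 302.1
tin_mid 0.75 [292.6, 176.0, 310.0, 200.2] 301.8 188.5
mug_mid 0.56 [300.9, 147.9, 322.6, 179.3] 312.3 163.4
[ 0.24162163 -0.60342454  0.23133297] [[ 9.28357340e-01  3.71688913e-01  3.27604688e-05]
 [ 3.71688914e-01 -9.28357339e-01 -4.80486394e-05]
 [ 1.25542751e-05  5.67830101e-05 -9.99999998e-01]] 0.8
```

View pics/top0.png

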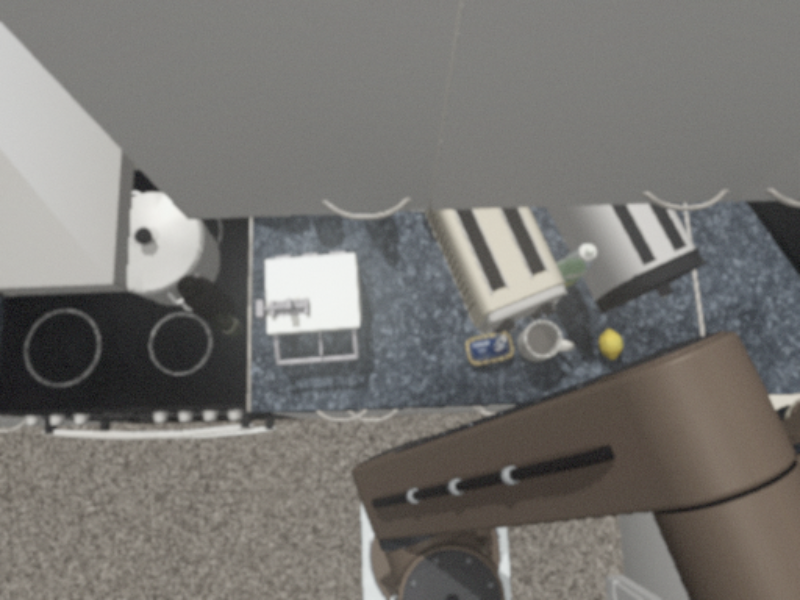

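View pics/side0.png

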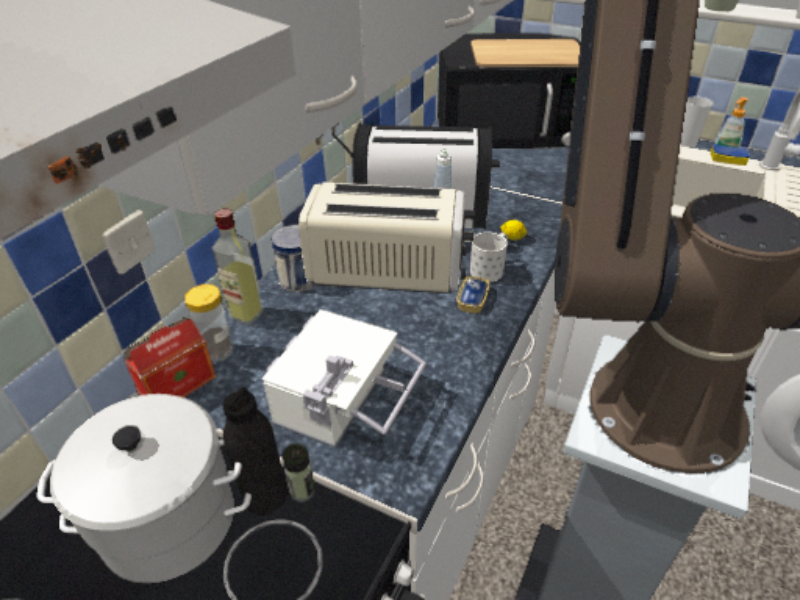

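The top picture shows the white lid at about (265–360, 253–333) with the bolt at (290, 308) and the bar along row 360. The side picture shows the lid, the bolt at (330, 385) and the bar from (422, 362) to (385, 430). I'll zoom in to find corners.

Run:
```python
from h import *
a=np.hstack([cv2.resize(bot.read_camera("top")[155:240,160:240],(400,425),interpolation=cv2.INTER_CUBIC),cv2.resize(bot.read_camera("side")[192:298,162:282],(400,353),interpolation=cv2.INTER_CUBIC)if 0 else cv2.resize(bot.read_camera("side")[195:295,165:259+19],(400,425*100*0+425),interpolation=cv2.INTER_CUBIC)])
cv2.imwrite("pics/crop.png",a)
```

```text
(no output)
```

View pics/crop.png

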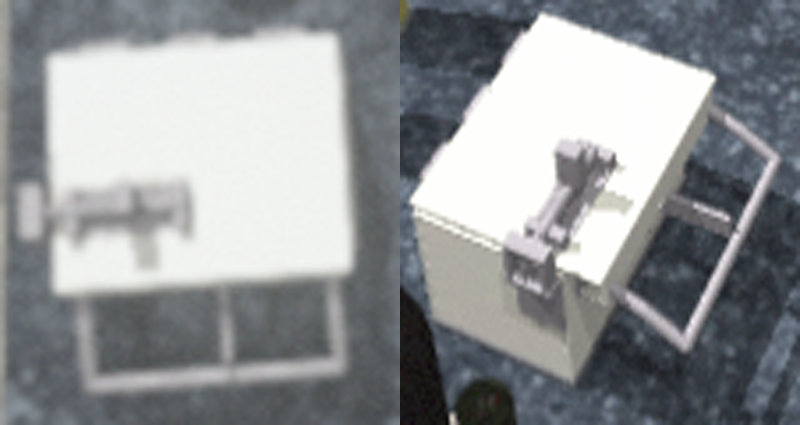

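Run:
```python
from h import *
from scipy.optimize import least_squares
T=lambda u,v:(160+(u+.5)/5-.5,155+(v+.5)/5-.5)
S=lambda u,v:(165+(u-400+.5)/(400/113)-.5,195+(v+.5)/4.25-.5)
# order BL,BR,FR,FL,barL,barR
t=np.array([T(47,57),T(335,32),T(353,272),T(55,295),T(88,383),T(345,367)])
s=np.array([S(414,205),S(543,12),S(716,76),S(600,288),S(687,345),S(776,158)])
def model(p):
    x,y,th,w,b,h,f=p
    P=np.array([[b,w,.119],[b,-w,.119],[f,-w,.119],[f,w,.119],[-.156,h,.074],[-.156,-h,.074]])
    c,q=np.cos(th),np.sin(th); P[:,:2]=P[:,:2]@np.array([[c,q],[-q,c]])+[x,y]; return P
def res(p):
    P=model(p); return np.r_[(proj("top",P)-t).ravel(),(proj("side",P)-s).ravel(),(p[6]+.097)/.002]
r=least_squares(res,[.6,.3,0,.1,.067,.085,-.097],x_scale=.01,loss='soft_l1')
print(r.x.round(4),np.degrees(r.x[2]),r.fun.round(1))
x,y,th=r.x[:3];c,q=np.cos(th),np.sin(th);R=np.array([[c,-q],[q,c]])
np.save("box.npy",[x,y,th])
for n in("top","side"):
    d=bot.trace(n,"bolt_knob")[0];print(d['rect'])
    # candidate knob position
    for yy in np.arange(0,.08,.02):print(yy,proj(n,[*(R@[-.045,yy]+[x,y]),.151])[0].round(1))
# knob shadow-free: crop side px of knob top
print(S(582,150),tri(ray("top",*T(123,205)),ray("side",*S(585,165))))
P=tri(ray("top",*T(123,205)),ray("side",*S(585,165)))[0];print(R.T@(P[:2]-[x,y]))
# staple top
P=np.r_[R@[-.045,.110]+[x,y],.141];print(proj("top",P),proj("side",P), T(30,210),S(530,240))
```

```text
[ 0.5771  0.2493  0.0475  0.0996  0.0647  0.0866 -0.0975] 2.7197607981010044 [-0.6  0.3 -0.   0.7 -0.3 -0.6 -0.3 -0.4  0.2  0.6 -0.6 -0.2 -0.8 -0.7
  0.1 -0.   0.3 -0.6  0.7 -1.1 -0.2  0.3  0.2 -0.1 -0.3]
[172.0, 194.0, 196.7, 195.6]
0.0 [198.  193.4]
0.02 [191.9 193.9]
0.04 [185.8 194.4]
0.06 [179.7 194.9]
[292.6, 177.5, 309.2, 202.9]
0.0 [221. 221.]
0.02 [217.5 225.8]
0.04 [213.8 230.8]
0.06 [210.1 235.9]
(216.05625, 229.91176470588235) (array([0.52306354, 0.29115275, 0.14936822]), np.float64(0.007839024643639891))
[-0.05199465  0.04439384]
[[165.19576393 196.71434963]] [[200.68065253 251.94351617]] (165.6, 196.6) (201.36625, 251.08823529411765)
```

Run:
```python
from h import *
T=lambda u,v:(160+(u+.5)/5-.5,155+(v+.5)/5-.5)
S=lambda u,v:(165+(u-400+.5)/(400/113)-.5,195+(v+.5)/4.25-.5)
x,y,th=np.load("box.npy");c,q=np.cos(th),np.sin(th);R=np.array([[c,-q],[q,c]])
L=lambda P:np.r_[R.T@(P[:2]-[x,y]),P[2]].round(4)
W=lambda a,b,z:np.r_[R@[a,b]+[x,y],z].round(4)
for z in(.074,.09,.10):
  print(z,"top skirt end",L(atz("top",*T(223,292),z)),"bar end",L(atz("top",*T(232,368),z)),"side skirt end",L(atz("side",*S(668,198),z)),"bar end",L(atz("side",*S(731,225),z)))
for a,b in((T(223,295),S(668,200)),(T(231,366),S(731,226))):
  P,e=tri(ray("top",*a),ray("side",*b));print(L(P),e)
print("knob left face",W(-.045,.049,.145),"knob",W(-.045,.042,.151),"bar",W(-.156,0,.074),"catchR",W(-.156,-.065,.074))
for n in("top","side"):
  for o in("catch_line","bar_mid","bolt"):
    for d in bot.trace(n,o)[:2]: print(n,o,d['p'],d['rect'])
```

```text
0.074 top skirt end [-0.0985 -0.0085  0.074 ] bar end [-0.1514 -0.0116  0.074 ] side skirt end [-0.0909 -0.0177  0.074 ] bar end [-0.1463 -0.0159  0.074 ]
0.09 top skirt end [-0.1012 -0.0102  0.09  ] bar end [-0.1535 -0.0133  0.09  ] side skirt end [-0.0979 -0.0045  0.09  ] bar end [-0.1522 -0.0027  0.09  ]
0.1 top skirt end [-0.1029 -0.0113  0.1   ] bar end [-0.1547 -0.0143  0.1   ] side skirt end [-0.1023  0.0037  0.1   ] bar end [-0.1559  0.0055  0.1   ]
[-0.0992 -0.0085  0.0837] 0.006280108276423521
[-0.1495 -0.0112  0.0788] 0.002166079866830244
knob left face [0.5298 0.2961 0.145 ] knob [0.5302 0.2891 0.151 ] bar [0.4213 0.2419 0.074 ] catchR [0.4244 0.1769 0.074 ]
top bar_mid 0.94 [168.0, 165.5, 228.3, 230.4]
top bolt 0.69 [170.4, 189.9, 193.2, 198.0]
top bolt 0.44 [170.3, 161.4, 231.4, 233.6]
side catch_line 0.96 [168.9, 197.0, 272.2, 282.6]
side bar_mid 0.94 [167.6, 200.5, 270.9, 279.2]
side bar_mid 0.71 [170.7, 198.1, 273.5, 290.0]
side bolt 0.55 [204.7, 228.4, 220.5, 251.2]
```

```bash
cat >> h.py <<'E'
x0,y0,th=np.load("box.npy");c,q=np.cos(th),np.sin(th);R2=np.array([[c,-q],[q,c]])
W=lambda a,b,z:np.r_[R2@[a,b]+[x0,y0],z]
L=lambda P:np.r_[R2.T@(P[:2]-[x0,y0]),P[2]].round(4)
from scipy.spatial.transform import Rotation as Ro
def plan(wps,R=None,p=None):
    o=bot.get_obs(); p=np.array(o['tool_pos'])if p is None else p; R=np.array(o['ee_rot'])if R is None else R
    for P,yaw in wps:
        y=np.array([np.cos(yaw),np.sin(yaw),0]);z=np.array([0,0,-1.]);Rt=np.stack([np.cross(y,z),y,z],1)
        d=R.T@(np.array(P)-p); w=Ro.from_matrix(R.T@Rt).as_rotvec()
        print("t",(d/.12).round(3),"w",(w/(np.pi/4)).round(3),"rows>=",np.linalg.norm(d)/.0625,np.degrees(np.linalg.norm(w))/10.7)
        p,R=np.array(P),Rt
E
python3 - <<'E'
from h import *
d=np.radians
w=[(.30,-.50,.25),(.36,-.40,.25),(.42,-.30,.25),(.45,-.20,.25),(.47,-.10,.25),(.48,0,.25),(.48,.1,.25),(.49,.2,.25),W(-.045,.072,.22),W(-.045,.072,.143)]
yw=[-68.2,-68.2,-60,-50,-35,-20,-5,2.72,2.72,2.72]
plan([(a,d(b)) for a,b in zip(w,yw)])
E
```

```text
t [ 0.772 -0.619 -0.156] w [ 0. -0.  0.] rows>= 1.9240553939097533 0.001611090057447424
t [ 0.774 -0.588  0.   ] w [0. 0. 0.] rows>= 1.8659046063504958 0.0
t [ 0.774 -0.588  0.   ] w [ 0.     0.    -0.182] rows>= 1.8659046063504965 0.7663551401869169
t [ 0.633 -0.597  0.   ] w [ 0.     0.    -0.222] rows>= 1.670449041425688 0.934579439252336
t [ 0.663 -0.531  0.   ] w [ 0.     0.    -0.333] rows>= 1.6316862443496911 1.4018691588785046
t [ 0.73 -0.41  0.  ] w [ 0.     0.    -0.333] rows>= 1.6079800993793425 1.4018691588785046
t [ 0.783 -0.285  0.   ] w [ 0.     0.    -0.333] rows>= 1.6 1.4018691588785046
t [0.837 0.01  0.   ] w [ 0.     0.    -0.172] rows>= 1.6079800993793425 0.7214953271028037
t [0.976 0.37  0.25 ] w [0. 0. 0.] rows>= 2.05996701119296 0.0
t [0.    0.    0.642] w [0. 0. 0.] rows>= 1.2320000000000002 0.0
```

```bash
h="python3 -m handwheel"
$h '[{"tx":0.77,"ty":-0.62,"tz":-0.16,"fingers":0},{"tx":0.77,"ty":-0.62,"tz":-0.16,"fingers":0},{"tx":0.77,"ty":-0.62,"tz":-0.16,"fingers":0}]' 30
$h '[{"tx":0.774,"ty":-0.588,"fingers":0},{"tx":0.774,"ty":-0.588,"fingers":0},{"tx":0.774,"ty":-0.588,"fingers":0}]'
$h '[{"tx":0.774,"ty":-0.588,"wz":-0.18,"fingers":0},{"tx":0.774,"ty":-0.588,"wz":-0.18,"fingers":0},{"tx":0.774,"ty":-0.588,"wz":-0.18,"fingers":0}]'
$h '[{"tx":0.633,"ty":-0.6,"wz":-0.222,"fingers":0},{"tx":0.633,"ty":-0.6,"wz":-0.222,"fingers":0},{"tx":0.633,"ty":-0.6,"wz":-0.222,"fingers":0}]'
$h '[{"tx":0.663,"ty":-0.53,"wz":-0.333,"fingers":0},{"tx":0.663,"ty":-0.53,"wz":-0.333,"fingers":0},{"tx":0.663,"ty":-0.53,"wz":-0.333,"fingers":0}]'
python3 -c "
from h import *
d=np.radians
o=bot.get_obs();print(o['t'],o['ee_rot'].round(3).tolist())
w=[(.48,0,.25),(.48,.1,.25),(.49,.2,.25),W(-.045,.072,.22),W(-.045,.072,.143)]
yw=[-20,-5,2.72,2.72,2.72]
plan([(a,d(b)) for a,b in zip(w,yw)])"
```

```text
1.3 [[0.928, 0.372, 0.0], [0.372, -0.928, -0.0], [0.0, 0.0, -1.0]]
t [ 3.713 -3.93  -0.156] w [ 0.    -0.    -1.071] rows>= 10.385557534073543 4.50306368487842
t [ 0.783 -0.285  0.   ] w [ 0.     0.    -0.333] rows>= 1.6 1.4018691588785046
t [0.837 0.01  0.   ] w [ 0.     0.    -0.172] rows>= 1.6079800993793425 0.7214953271028037
t [0.976 0.37  0.25 ] w [0. 0. 0.] rows>= 2.05996701119296 0.0
t [0.    0.    0.642] w [0. 0. 0.] rows>= 1.2320000000000002 0.0validation failed for argument at $[0]...
validation failed for argument at $[0]...
validation failed for argument at $[0]...
validation failed for argument at $[0]...
validation failed for argument at $[0]...
```

```bash
python3 -m handwheel '[{"wx":0,"wy":0,"wz":0,"tx":0.77,"ty":-0.62,"tz":-0.16,"fingers":0},{"wx":0,"wy":0,"wz":0,"tx":0.77,"ty":-0.62,"tz":-0.16,"fingers":0},{"wx":0,"wy":0,"wz":0,"tx":0.77,"ty":-0.62,"tz":-0.16,"fingers":0}]' 30
```

```text
t: 1.68
tool_pos: [0.3014, -0.4973, 0.2514]
ee_rot: [[0.927, 0.374, 0.001], [0.374, -0.927, -0.0], [0.001, 0.0, -1.0]]
ft_force: [0.1, -0.9, 0.7]
width: 0.0322
grip_force: 0.0
```

```bash
python3 -m handwheel '[{"wx":0,"wy":0,"wz":0,"tx":0.4,"ty":-0.3,"tz":0,"fingers":0},{"wx":0,"wy":0,"wz":0,"tx":0.774,"ty":-0.588,"tz":0,"fingers":0},{"wx":0,"wy":0,"wz":0,"tx":0.774,"ty":-0.588,"tz":0,"fingers":0}]'
python3 -m handwheel '[{"wx":0,"wy":0,"wz":-0.1,"tx":0.4,"ty":-0.3,"tz":0,"fingers":0},{"wx":0,"wy":0,"wz":-0.18,"tx":0.774,"ty":-0.588,"tz":0,"fingers":0},{"wx":0,"wy":0,"wz":-0.18,"tx":0.774,"ty":-0.588,"tz":0,"fingers":0}]'
python3 -m handwheel '[{"wx":0,"wy":0,"wz":-0.1,"tx":0.32,"ty":-0.3,"tz":0,"fingers":0},{"wx":0,"wy":0,"wz":-0.222,"tx":0.633,"ty":-0.6,"tz":0,"fingers":0},{"wx":0,"wy":0,"wz":-0.222,"tx":0.633,"ty":-0.6,"tz":0,"fingers":0}]'
python3 -m handwheel '[{"wx":0,"wy":0,"wz":-0.17,"tx":0.33,"ty":-0.26,"tz":0,"fingers":0},{"wx":0,"wy":0,"wz":-0.333,"tx":0.663,"ty":-0.53,"tz":0,"fingers":0},{"wx":0,"wy":0,"wz":-0.333,"tx":0.663,"ty":-0.53,"tz":0,"fingers":0}]'
python3 -m handwheel '[{"wx":0,"wy":0,"wz":-0.17,"tx":0.36,"ty":-0.2,"tz":0,"fingers":0},{"wx":0,"wy":0,"wz":-0.333,"tx":0.73,"ty":-0.41,"tz":0,"fingers":0},{"wx":0,"wy":0,"wz":-0.333,"tx":0.73,"ty":-0.41,"tz":0,"fingers":0}]'
python3 -m handwheel '[{"wx":0,"wy":0,"wz":-0.17,"tx":0.39,"ty":-0.14,"tz":0,"fingers":0},{"wx":0,"wy":0,"wz":-0.333,"tx":0.783,"ty":-0.285,"tz":0,"fingers":0},{"wx":0,"wy":0,"wz":-0.333,"tx":0.783,"ty":-0.285,"tz":0,"fingers":0}]'
python3 -m handwheel '[{"wx":0,"wy":0,"wz":-0.1,"tx":0.42,"ty":0.01,"tz":0,"fingers":0},{"wx":0,"wy":0,"wz":-0.172,"tx":0.837,"ty":0.01,"tz":0,"fingers":0},{"wx":0,"wy":0,"wz":-0.172,"tx":0.837,"ty":0.01,"tz":0,"fingers":0},{"wx":0,"wy":0,"wz":-0.172,"tx":0.837,"ty":0.01,"tz":0,"fingers":0}]'
python3 -c "
from h import *
plan([(W(-.045,.072,.22),th),(W(-.045,.072,.143),th)])"
```

```text
t: 2.05
tool_pos: [0.361, -0.3977, 0.2506]
ee_rot: [[0.927, 0.374, 0.0], [0.374, -0.927, 0.001], [0.0, -0.001, -1.0]]
ft_force: [0.1, -0.7, -0.0]
width: -0.0001
grip_force: 0.0
t: 2.42
tool_pos: [0.421, -0.2984, 0.2505]
ee_rot: [[0.865, 0.502, 0.0], [0.502, -0.865, 0.0], [0.0, 0.0, -1.0]]
ft_force: [0.3, 0.6, -0.0]
width: -0.0002
grip_force: 0.0
t: 2.8
tool_pos: [0.4502, -0.1986, 0.2505]
ee_rot: [[0.765, 0.644, 0.0], [0.644, -0.765, 0.0], [0.0, 0.0, -1.0]]
ft_force: [-0.3, -0.9, 0.2]
width: -0.0
grip_force: 0.0
t: 3.18
tool_pos: [0.4705, -0.0992, 0.2505]
ee_rot: [[0.573, 0.82, 0.0], [0.82, -0.573, -0.0], [0.0, 0.0, -1.0]]
ft_force: [-0.1, -0.9, 0.5]
width: 0.0
grip_force: 0.0
t: 3.55
tool_pos: [0.4808, 0.0006, 0.2505]
ee_rot: [[0.342, 0.94, 0.0], [0.94, -0.342, -0.0], [0.0, 0.0, -1.0]]
ft_force: [0.1, -0.6, -0.0]
width: 0.0
grip_force: 0.0
t: 3.92
tool_pos: [0.4811, 0.1004, 0.2505]
ee_rot: [[0.088, 0.996, 0.001], [0.996, -0.088, -0.0], [-0.0, 0.001, -1.0]]
ft_force: [0.6, 0.4, 0.2]
width: 0.0002
grip_force: 0.0
t: 4.42
tool_pos: [0.491, 0.198, 0.2503]
ee_rot: [[-0.043, 0.999, -0.0], [0.999, 0.043, -0.001], [-0.001, -0.0, -1.0]]
ft_force: [-1.1, -1.6, 0.1]
width: -0.0004
grip_force: 0.0
t [0.995 0.357 0.251] w [-0.     0.001 -0.006] rows>= 2.0859452578376185 0.026607624355879638
t [0.    0.    0.642] w [0. 0. 0.] rows>= 1.2320000000000002 0.0
```

```bash
python3 -m handwheel '[{"wx":0,"wy":0,"wz":0,"tx":0.5,"ty":0.18,"tz":0.1,"fingers":0},{"wx":0,"wy":0,"wz":-0.006,"tx":0.995,"ty":0.357,"tz":0.251,"fingers":0},{"wx":0,"wy":0,"wz":-0.006,"tx":0.995,"ty":0.357,"tz":0.251,"fingers":0},{"wx":0,"wy":0,"wz":-0.006,"tx":0.995,"ty":0.357,"tz":0.251,"fingers":0}]'
python3 -m handwheel '[{"wx":0,"wy":0,"wz":0,"tx":0,"ty":0,"tz":0.3,"fingers":0},{"wx":0,"wy":0,"wz":0,"tx":0,"ty":0,"tz":0.55,"fingers":0},{"wx":0,"wy":0,"wz":0,"tx":0,"ty":0,"tz":0.642,"fingers":0},{"wx":0,"wy":0,"wz":0,"tx":0,"ty":0,"tz":0.642,"fingers":0}]'
python3 -c "
from h import *
o=bot.get_obs();print(L(o['tool_pos']),o['ft_force'])
im=bot.read_camera('side');cv2.imwrite('pics/k.png',cv2.resize(im[150:300,120:320],(800,600)))"
```

```text
t: 4.92
tool_pos: [0.5281, 0.3195, 0.22]
ee_rot: [[-0.048, 0.999, -0.001], [0.999, 0.048, -0.001], [-0.001, -0.001, -1.0]]
ft_force: [0.0, -0.5, -0.1]
width: 0.0005
grip_force: 0.0
t: 5.42
tool_pos: [0.528, 0.32, 0.1436]
ee_rot: [[-0.049, 0.999, -0.0], [0.999, 0.049, -0.0], [-0.0, -0.0, -1.0]]
ft_force: [1.0, 0.1, 0.5]
width: -0.0001
grip_force: 0.0
[-0.0457  0.073   0.1436] [0.98872397 0.05820921 0.51298366]
```

View pics/k.png

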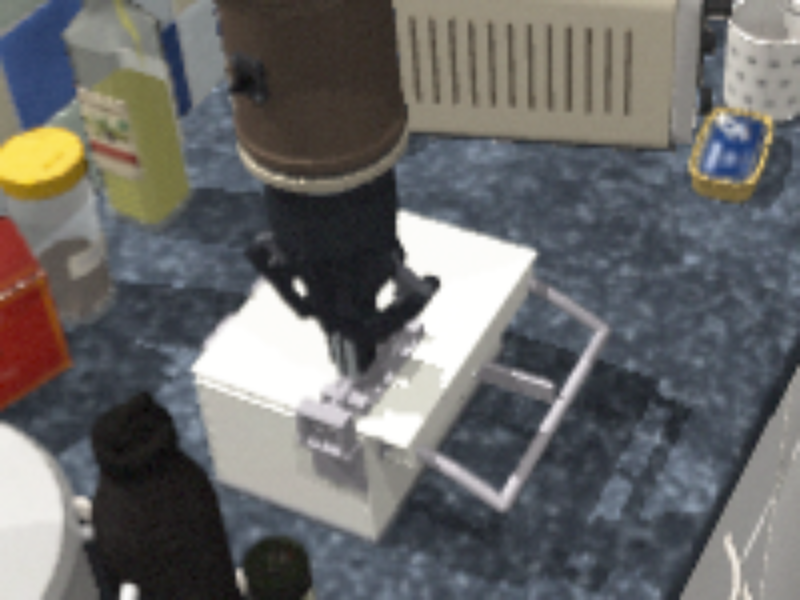

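The picture shows the shut fingertips at about (355, 370), just left of the knob. The catch tab looks visible at (515, 378). I'll push right now.

```bash
python3 -m handwheel '[{"wx":0,"wy":0,"wz":0,"tx":-0.1,"ty":0,"tz":0,"fingers":0},{"wx":0,"wy":0,"wz":0,"tx":-0.15,"ty":0,"tz":0,"fingers":0},{"wx":0,"wy":0,"wz":0,"tx":-0.18,"ty":0,"tz":0,"fingers":0}]'
python3 -m handwheel '[{"wx":0,"wy":0,"wz":0,"tx":-0.03,"ty":0,"tz":0,"fingers":0},{"wx":0,"wy":0,"wz":0,"tx":-0.05,"ty":0,"tz":0,"fingers":0}]'
python3 -m handwheel '[{"wx":0,"wy":0,"wz":0,"tx":-0.03,"ty":0,"tz":0,"fingers":0},{"wx":0,"wy":0,"wz":0,"tx":-0.05,"ty":0,"tz":0,"fingers":0}]'
python3 -c "
from h import *
o=bot.get_obs();print(L(o['tool_pos']),o['ft_force'])"
```

```text
t: 5.85
tool_pos: [0.5293, 0.2994, 0.144]
ee_rot: [[-0.05, 0.999, 0.001], [0.999, 0.05, 0.001], [0.001, 0.001, -1.0]]
ft_force: [0.2, 2.4, 1.3]
width: -0.0003
grip_force: 1.3
t: 6.1
tool_pos: [0.5292, 0.2936, 0.1434]
ee_rot: [[-0.05, 0.999, 0.0], [0.999, 0.05, 0.0], [0.0, 0.0, -1.0]]
ft_force: [-0.5, 2.4, 2.2]
width: -0.0001
grip_force: 1.3
t: 6.35
tool_pos: [0.5295, 0.2897, 0.1435]
ee_rot: [[-0.049, 0.999, 0.001], [0.999, 0.049, 0.003], [0.003, 0.001, -1.0]]
ft_force: [-5.5, 30.7, -0.4]
width: 0.0
grip_force: 16.1
[-0.0456  0.0427  0.1435] [-5.46112764 30.73984538 -0.4392476 ]
```

```bash
python3 -m handwheel '[{"wx":0,"wy":0,"wz":0,"tx":0.05,"ty":0,"tz":0,"fingers":0},{"wx":0,"wy":0,"wz":0,"tx":0.05,"ty":0,"tz":-0.2,"fingers":0},{"wx":0,"wy":0,"wz":0,"tx":0,"ty":-0.4,"tz":-0.6,"fingers":0},{"wx":0,"wy":0,"wz":0,"tx":-0.5,"ty":-0.9,"tz":-0.6,"fingers":0.3},{"wx":0,"wy":0,"wz":0,"tx":-0.9,"ty":-0.9,"tz":-0.6,"fingers":0.3}]'
python3 -c "
from h import *
o=bot.get_obs();print(L(o['tool_pos']),o['ft_force'])
plan([(W(-.156,-.06,.16),th),(W(-.156,-.06,.055),th)])
im=bot.read_camera('side');a=cv2.resize(im[195:295,165:278],(400,425))
b=cv2.resize(bot.read_camera('top')[155:240,160:240],(400,425));cv2.imwrite('pics/k2.png',np.hstack([b,a]))"
```

```text
t: 6.98
tool_pos: [0.4259, 0.1793, 0.2154]
ee_rot: [[-0.053, 0.999, -0.0], [0.999, 0.053, -0.0], [-0.0, -0.0, -1.0]]
ft_force: [1.7, -1.2, -0.2]
width: 0.0257
grip_force: 0.0
[-0.1543 -0.0627  0.2154] [ 1.67593514 -1.16030158 -0.15207865]
t [ 0.023 -0.014  0.462] w [-0.     0.001  0.007] rows>= 0.8885987218656812 0.031522860168479466
t [0.    0.    0.875] w [0. 0. 0.] rows>= 1.6800000000000002 0.0
```

View pics/k2.png

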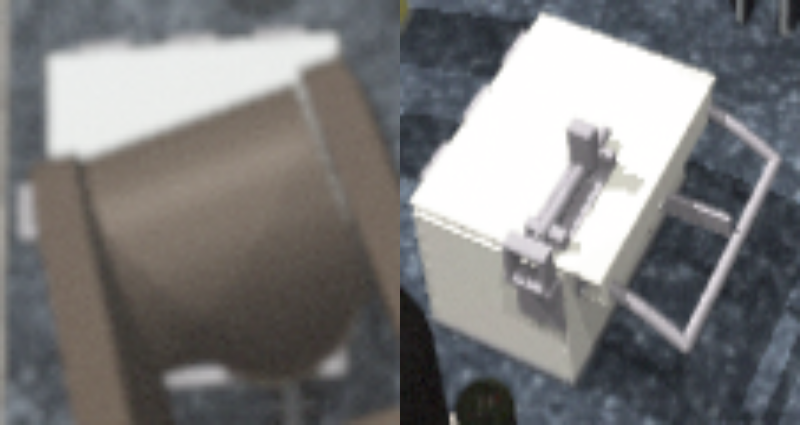

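The knob moved right by about the full stroke, to crop (582, 125), and ended against a firm stop, so the bolt is back. Next, the bar.

```bash
python3 -m handwheel '[{"wx":0,"wy":0,"wz":0.007,"tx":0.023,"ty":-0.014,"tz":0.46,"fingers":0.38},{"wx":0,"wy":0,"wz":0.007,"tx":0.023,"ty":-0.014,"tz":0.46,"fingers":0.38},{"wx":0,"wy":0,"wz":0.007,"tx":0.023,"ty":-0.014,"tz":0.46,"fingers":0.38}]' 25
python3 -m handwheel '[{"wx":0,"wy":0,"wz":0,"tx":0,"ty":0,"tz":0.3,"fingers":0.38},{"wx":0,"wy":0,"wz":0,"tx":0,"ty":0,"tz":0.6,"fingers":0.38},{"wx":0,"wy":0,"wz":0,"tx":0,"ty":0,"tz":0.89,"fingers":0.38},{"wx":0,"wy":0,"wz":0,"tx":0,"ty":0,"tz":0.89,"fingers":0.38}]'
python3 -c "
from h import *
o=bot.get_obs();print(L(o['tool_pos']),o['ft_force'],o['width'])
im=bot.read_camera('side');cv2.imwrite('pics/k3.png',cv2.resize(im[150:300,120:320],(800,600)))"
```

```text
t: 7.45
tool_pos: [0.4268, 0.1829, 0.1608]
ee_rot: [[-0.045, 0.999, -0.0], [0.999, 0.045, -0.0], [-0.0, -0.0, -1.0]]
ft_force: [-0.0, -0.4, 1.2]
width: 0.0323
grip_force: 0.0
t: 7.95
tool_pos: [0.4262, 0.1827, 0.0529]
ee_rot: [[-0.045, 0.999, -0.002], [0.999, 0.045, -0.001], [-0.001, -0.002, -1.0]]
ft_force: [0.1, -0.5, 0.5]
width: 0.0325
grip_force: 0.0
[-0.1539 -0.0593  0.0529] [ 0.12352347 -0.54302989  0.53927503] 0.03248868053307016
```

View pics/k3.png

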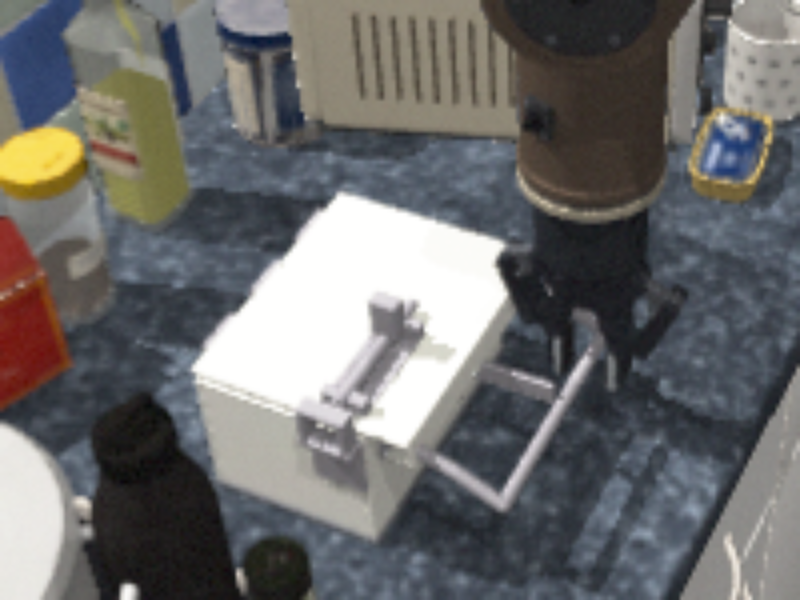

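Both fingers straddle the bar at about (585, 350). I'll close on it.

```bash
python3 -m handwheel '[{"wx":0,"wy":0,"wz":0,"tx":0,"ty":-0.015,"tz":0,"fingers":0.2},{"wx":0,"wy":0,"wz":0,"tx":0,"ty":-0.015,"tz":0,"fingers":0.16},{"wx":0,"wy":0,"wz":0,"tx":0,"ty":-0.015,"tz":0,"fingers":0},{"wx":0,"wy":0,"wz":0,"tx":0,"ty":-0.015,"tz":0,"fingers":0},{"wx":0,"wy":0,"wz":0,"tx":0,"ty":-0.015,"tz":0,"fingers":0}]' 25
python3 -c "
from h import *
o=bot.get_obs();print(L(o['tool_pos']),R2.T@o['ft_force'][:2],o['ft_force'],o['width'])"
```

```text
t: 8.62
tool_pos: [0.4251, 0.1828, 0.0543]
ee_rot: [[-0.045, 0.999, 0.001], [0.999, 0.045, 0.001], [0.001, 0.001, -1.0]]
ft_force: [-2.6, 1.5, 13.8]
width: 0.0091
grip_force: 24.8
[-0.155  -0.0592  0.0543] [-2.5019014   1.63011669] [-2.57643378  1.50956286 13.77756198] 0.009086838872042601
```

```bash
python3 -m handwheel '[{"wx":0,"wy":0,"wz":0,"tx":0,"ty":0,"tz":-0.03,"fingers":0},{"wx":0,"wy":0,"wz":0,"tx":0,"ty":-0.007,"tz":-0.06,"fingers":0},{"wx":0,"wy":0,"wz":0,"tx":0,"ty":-0.012,"tz":-0.09,"fingers":0},{"wx":0,"wy":0,"wz":0,"tx":0,"ty":-0.015,"tz":-0.125,"fingers":0},{"wx":0,"wy":0,"wz":0,"tx":0,"ty":-0.015,"tz":-0.125,"fingers":0}]'
python3 -c "
from h import *
o=bot.get_obs();print(L(o['tool_pos']),R2.T@o['ft_force'][:2],o['ft_force'],o['width'])"
python3 -m handwheel '[{"wx":0,"wy":0,"wz":0,"tx":0,"ty":-0.002,"tz":-0.015,"fingers":0},{"wx":0,"wy":0,"wz":0,"tx":0,"ty":-0.002,"tz":-0.015,"fingers":0}]'
```

```text
t: 9.25
tool_pos: [0.4231, 0.1826, 0.0687]
ee_rot: [[-0.045, 0.999, 0.001], [0.999, 0.045, 0.0], [0.0, 0.001, -1.0]]
ft_force: [0.3, 5.3, 1.0]
width: 0.0092
grip_force: 24.7
[-0.157  -0.0593  0.0687] [0.53336126 5.32849681] [0.2799182  5.34780312 1.03835404] 0.00915385541816339
t: 9.5
tool_pos: [0.4229, 0.1826, 0.0702]
ee_rot: [[-0.045, 0.999, 0.001], [0.999, 0.045, 0.0], [0.0, 0.001, -1.0]]
ft_force: [1.9, 5.8, 0.5]
width: 0.009
grip_force: 24.7
```

```bash
python3 -m handwheel '[{"wx":0,"wy":0,"wz":0,"tx":0,"ty":-0.002,"tz":-0.015,"fingers":0},{"wx":0,"wy":0,"wz":0,"tx":0,"ty":-0.002,"tz":-0.015,"fingers":0}]'
python3 -m handwheel '[{"wx":0,"wy":0,"wz":0,"tx":0,"ty":-0.002,"tz":-0.012,"fingers":0},{"wx":0,"wy":0,"wz":0,"tx":0,"ty":-0.002,"tz":-0.012,"fingers":0}]'
python3 -c "
from h import *
bot.read_camera('side')
im=bot.read_camera('side');cv2.imwrite('pics/k4.png',cv2.resize(im[150:300,120:320],(800,600)))"
```

```text
t: 9.75
tool_pos: [0.4227, 0.1826, 0.0719]
ee_rot: [[-0.045, 0.999, 0.001], [0.999, 0.045, 0.0], [0.0, 0.001, -1.0]]
ft_force: [1.5, 5.5, -0.2]
width: 0.0091
grip_force: 24.7
t: 10.0
tool_pos: [0.4226, 0.1826, 0.0734]
ee_rot: [[-0.045, 0.999, 0.001], [0.999, 0.045, 0.0], [0.0, 0.001, -1.0]]
ft_force: [1.4, 4.4, -0.7]
width: 0.009
grip_force: 24.7
```

View pics/k4.png

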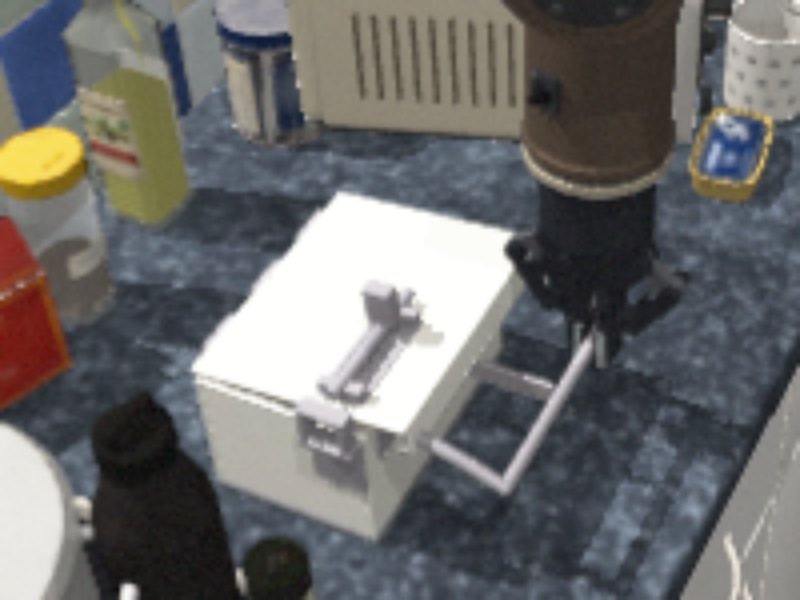

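The lid is rising with the bar; its left end has gone from (505, 505) to (505, 488). The tab stayed put at (515, 378). I'll continue gently to the catch.

```bash
python3 -m handwheel '[{"wx":0,"wy":0,"wz":0,"tx":0,"ty":-0.002,"tz":-0.01,"fingers":0},{"wx":0,"wy":0,"wz":0,"tx":0,"ty":-0.002,"tz":-0.01,"fingers":0}]'
python3 -m handwheel '[{"wx":0,"wy":0,"wz":0,"tx":0,"ty":-0.002,"tz":-0.01,"fingers":0},{"wx":0,"wy":0,"wz":0,"tx":0,"ty":-0.002,"tz":-0.01,"fingers":0}]'
python3 -c "
from h import *
o=bot.get_obs();print(L(o['tool_pos']),R2.T@o['ft_force'][:2],o['ft_force'],o['width'])"
```

```text
t: 10.35
tool_pos: [0.4225, 0.1826, 0.0746]
ee_rot: [[-0.045, 0.999, 0.001], [0.999, 0.045, 0.0], [0.0, 0.001, -1.0]]
ft_force: [3.2, 5.2, -0.2]
width: 0.0086
grip_force: 24.6
t: 10.6
tool_pos: [0.4224, 0.1826, 0.0756]
ee_rot: [[-0.045, 0.999, 0.001], [0.999, 0.045, 0.0], [0.0, 0.001, -1.0]]
ft_force: [5.6, 4.2, -8.7]
width: 0.0091
grip_force: 24.6
[-0.1577 -0.0593  0.0756] [5.8385    3.9710306] [ 5.64349413  4.24359991 -8.6838001 ] 0.009086558732143077
```

The catch stopped the lid at 21 mm of rise with about 8 N. I'll ease off 1 mm, open slightly, go 4 mm lower and feel to the left.

```bash
python3 -m handwheel '[{"wx":0,"wy":0,"wz":0,"tx":0,"ty":0,"tz":0.012,"fingers":0},{"wx":0,"wy":0,"wz":0,"tx":0,"ty":0,"tz":0.012,"fingers":0.12},{"wx":0,"wy":0,"wz":0,"tx":0,"ty":0,"tz":0.012,"fingers":0.24},{"wx":0,"wy":0,"wz":0,"tx":0,"ty":0,"tz":0.045,"fingers":0.24},{"wx":0,"wy":0,"wz":0,"tx":0,"ty":0,"tz":0.045,"fingers":0.24}]'
python3 -m handwheel '[{"wx":0,"wy":0,"wz":0,"tx":0.06,"ty":0,"tz":0,"fingers":0.24},{"wx":0,"wy":0,"wz":0,"tx":0.12,"ty":0,"tz":0,"fingers":0.24},{"wx":0,"wy":0,"wz":0,"tx":0.12,"ty":0,"tz":0,"fingers":0.24}]'
python3 -m handwheel '[{"wx":0,"wy":0,"wz":0,"tx":0.02,"ty":0,"tz":0,"fingers":0.24},{"wx":0,"wy":0,"wz":0,"tx":0.04,"ty":0,"tz":0,"fingers":0.24},{"wx":0,"wy":0,"wz":0,"tx":0.04,"ty":0,"tz":0,"fingers":0.24}]'
python3 -c "
from h import *
o=bot.get_obs();print(L(o['tool_pos']),R2.T@o['ft_force'][:2],o['ft_force'],o['width'])"
```

```text
t: 11.22
tool_pos: [0.4212, 0.1822, 0.0699]
ee_rot: [[-0.045, 0.999, -0.001], [0.999, 0.045, -0.0], [-0.0, -0.001, -1.0]]
ft_force: [0.1, 0.7, -0.6]
width: 0.0208
grip_force: 0.0
t: 11.6
tool_pos: [0.4211, 0.1975, 0.0703]
ee_rot: [[-0.046, 0.999, 0.0], [0.999, 0.046, 0.0], [0.0, 0.0, -1.0]]
ft_force: [-0.2, 0.4, -0.3]
width: 0.0207
grip_force: 0.0
t: 11.98
tool_pos: [0.4209, 0.2017, 0.0703]
ee_rot: [[-0.045, 0.999, 0.0], [0.999, 0.045, 0.0], [0.0, 0.0, -1.0]]
ft_force: [0.7, 0.0, -1.0]
width: 0.0206
grip_force: 0.0
[-0.1583 -0.0401  0.0703] [ 0.68559577 -0.01019765] [ 0.68530738  0.02234601 -0.96304688] 0.020577467819016534
```

```bash
python3 -m handwheel '[{"wx":0,"wy":0,"wz":0,"tx":0.02,"ty":0,"tz":0,"fingers":0.24},{"wx":0,"wy":0,"wz":0,"tx":0.035,"ty":0,"tz":0,"fingers":0.24},{"wx":0,"wy":0,"wz":0,"tx":0.035,"ty":0,"tz":0,"fingers":0.24}]'
python3 -m handwheel '[{"wx":0,"wy":0,"wz":0,"tx":0.02,"ty":0,"tz":0,"fingers":0.24},{"wx":0,"wy":0,"wz":0,"tx":0.035,"ty":0,"tz":0,"fingers":0.24},{"wx":0,"wy":0,"wz":0,"tx":0.035,"ty":0,"tz":0,"fingers":0.24}]'
python3 -m handwheel '[{"wx":0,"wy":0,"wz":0,"tx":0.02,"ty":0,"tz":0,"fingers":0.24},{"wx":0,"wy":0,"wz":0,"tx":0.035,"ty":0,"tz":0,"fingers":0.24},{"wx":0,"wy":0,"wz":0,"tx":0.035,"ty":0,"tz":0,"fingers":0.24}]'
python3 -m handwheel '[{"wx":0,"wy":0,"wz":0,"tx":0.02,"ty":0,"tz":0,"fingers":0.24},{"wx":0,"wy":0,"wz":0,"tx":0.035,"ty":0,"tz":0,"fingers":0.24},{"wx":0,"wy":0,"wz":0,"tx":0.035,"ty":0,"tz":0,"fingers":0.24}]'
python3 -m handwheel '[{"wx":0,"wy":0,"wz":0,"tx":0.02,"ty":0,"tz":0,"fingers":0.24},{"wx":0,"wy":0,"wz":0,"tx":0.035,"ty":0,"tz":0,"fingers":0.24},{"wx":0,"wy":0,"wz":0,"tx":0.035,"ty":0,"tz":0,"fingers":0.24}]'
python3 -c "
from h import *
o=bot.get_obs();print(L(o['tool_pos']),R2.T@o['ft_force'][:2],o['ft_force'],o['width'])"
```

```text
t: 12.35
tool_pos: [0.4207, 0.2059, 0.0703]
ee_rot: [[-0.045, 0.999, 0.0], [0.999, 0.045, 0.0], [0.0, 0.0, -1.0]]
ft_force: [0.4, 0.6, -0.1]
width: 0.0207
grip_force: 0.0
t: 12.72
tool_pos: [0.4205, 0.2101, 0.0703]
ee_rot: [[-0.045, 0.999, 0.0], [0.999, 0.045, 0.0], [0.0, 0.0, -1.0]]
ft_force: [0.1, 0.0, -0.7]
width: 0.0207
grip_force: 0.0
t: 13.1
tool_pos: [0.4203, 0.2143, 0.0703]
ee_rot: [[-0.045, 0.999, 0.0], [0.999, 0.045, 0.0], [0.0, 0.0, -1.0]]
ft_force: [1.5, 1.1, 0.3]
width: 0.0204
grip_force: 0.0
t: 13.48
tool_pos: [0.4201, 0.2185, 0.0703]
ee_rot: [[-0.045, 0.999, 0.0], [0.999, 0.045, 0.0], [0.0, 0.0, -1.0]]
ft_force: [-0.1, 0.8, 0.0]
width: 0.0207
grip_force: 0.0
t: 13.85
tool_pos: [0.4198, 0.2226, 0.0703]
ee_rot: [[-0.045, 0.999, -0.0], [0.999, 0.045, -0.0], [-0.0, -0.0, -1.0]]
ft_force: [1.1, -2.4, 0.9]
width: 0.0206
grip_force: 1.1
[-0.1584 -0.0191  0.0703] [ 1.03433651 -2.44011477] [ 1.14895718 -2.38828589  0.94242229] 0.020582307319086703
```

Touch confirms the catch, with about 2.4 N at TCP y ≈ −0.020. I'll push left.

```bash
python3 -m handwheel '[{"wx":0,"wy":0,"wz":0,"tx":0.03,"ty":0,"tz":0,"fingers":0.24},{"wx":0,"wy":0,"wz":0,"tx":0.07,"ty":0,"tz":0,"fingers":0.24},{"wx":0,"wy":0,"wz":0,"tx":0.11,"ty":0,"tz":0,"fingers":0.24},{"wx":0,"wy":0,"wz":0,"tx":0.11,"ty":0,"tz":0,"fingers":0.24}]'
python3 -m handwheel '[{"wx":0,"wy":0,"wz":0,"tx":0.03,"ty":0,"tz":0,"fingers":0.24},{"wx":0,"wy":0,"wz":0,"tx":0.06,"ty":0,"tz":0,"fingers":0.24},{"wx":0,"wy":0,"wz":0,"tx":0.09,"ty":0,"tz":0,"fingers":0.24},{"wx":0,"wy":0,"wz":0,"tx":0.09,"ty":0,"tz":0,"fingers":0.24}]'
python3 -m handwheel '[{"wx":0,"wy":0,"wz":0,"tx":0.015,"ty":0,"tz":0,"fingers":0.24},{"wx":0,"wy":0,"wz":0,"tx":0.015,"ty":0,"tz":0,"fingers":0.24}]'
python3 -c "
from h import *
o=bot.get_obs();print(L(o['tool_pos']),R2.T@o['ft_force'][:2],o['ft_force'],o['width'])"
```

```text
t: 14.35
tool_pos: [0.4194, 0.2362, 0.0703]
ee_rot: [[-0.045, 0.999, 0.0], [0.999, 0.045, 0.0], [0.0, 0.0, -1.0]]
ft_force: [1.2, -2.9, 0.4]
width: 0.0206
grip_force: 1.5
t: 14.85
tool_pos: [0.4187, 0.2468, 0.0702]
ee_rot: [[-0.045, 0.999, -0.0], [0.999, 0.045, -0.0], [-0.0, -0.0, -1.0]]
ft_force: [-0.6, -4.6, -0.2]
width: 0.0206
grip_force: 1.8
t: 15.1
tool_pos: [0.4187, 0.2484, 0.0703]
ee_rot: [[-0.045, 0.999, -0.0], [0.999, 0.045, -0.0], [-0.0, -0.0, -1.0]]
ft_force: [0.4, -5.1, 1.3]
width: 0.0202
grip_force: 1.8
[-0.1583  0.0066  0.0703] [ 0.13041489 -5.08580814] [ 0.37159444 -5.07389102  1.32433443] 0.02016780177725351
```

```bash
python3 -m handwheel '[{"wx":0,"wy":0,"wz":0,"tx":0.013,"ty":0.004,"tz":0,"fingers":0.18},{"wx":0,"wy":0,"wz":0,"tx":0.02,"ty":0.004,"tz":0,"fingers":0.12},{"wx":0,"wy":0,"wz":0,"tx":0.025,"ty":0.004,"tz":0,"fingers":0},{"wx":0,"wy":0,"wz":0,"tx":0.025,"ty":0.004,"tz":0,"fingers":0},{"wx":0,"wy":0,"wz":0,"tx":0.025,"ty":0.004,"tz":0,"fingers":0}]' 35
python3 -c "
from h import *
o=bot.get_obs();print(L(o['tool_pos']),R2.T@o['ft_force'][:2],o['ft_force'],o['width'])
im=bot.read_camera('side');cv2.imwrite('pics/k5.png',cv2.resize(im[170:290,150:310],(800,600)))"
```

```text
t: 15.72
tool_pos: [0.4197, 0.2511, 0.0704]
ee_rot: [[-0.045, 0.999, 0.001], [0.999, 0.045, -0.0], [-0.0, 0.001, -1.0]]
ft_force: [6.1, -12.6, 1.0]
width: 0.0088
grip_force: 35.5
[-0.1571  0.0093  0.0704] [  5.53697131 -12.88632623] [  6.14220279 -12.60907609   0.95994528] 0.008753954606484869
```

View pics/k5.png

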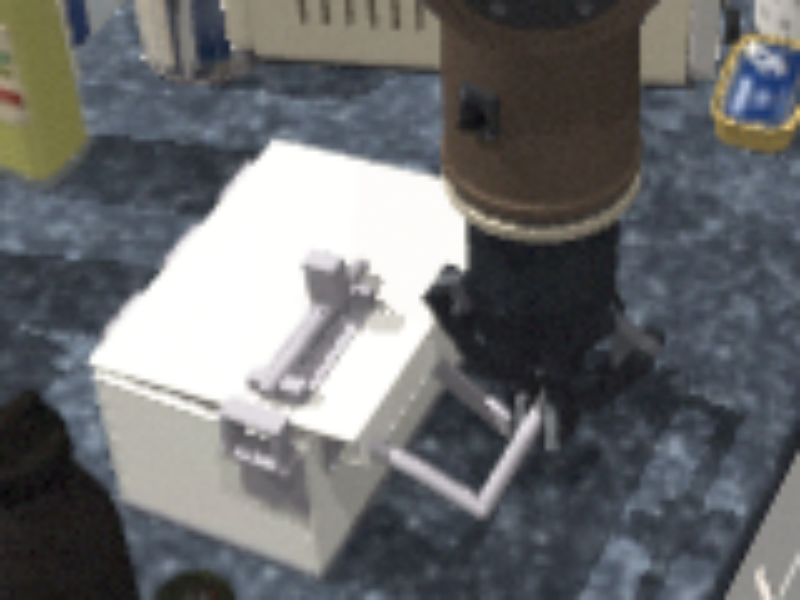

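The picture shows the fingers clamped on the bar at (535, 410), with the tab swung left behind it at (485, 395). I'll lift a little.

```bash
python3 -m handwheel '[{"wx":0,"wy":0,"wz":0,"tx":0,"ty":0,"tz":-0.012,"fingers":0},{"wx":0,"wy":0,"wz":0,"tx":0,"ty":-0.001,"tz":-0.022,"fingers":0},{"wx":0,"wy":0,"wz":0,"tx":0,"ty":-0.001,"tz":-0.022,"fingers":0}]'
python3 -c "
from h import *
o=bot.get_obs();print(L(o['tool_pos']),R2.T@o['ft_force'][:2],o['ft_force'],o['width'])"
```

```text
t: 16.15
tool_pos: [0.4195, 0.2511, 0.0729]
ee_rot: [[-0.045, 0.999, 0.001], [0.999, 0.045, -0.0], [-0.0, 0.001, -1.0]]
ft_force: [6.4, -11.1, -2.1]
width: 0.0084
grip_force: 36.8
[-0.1574  0.0093  0.0729] [  5.8574761  -11.41248653] [  6.39241145 -11.12168831  -2.08354497] 0.008363069188411202
```

```bash
python3 -m handwheel '[{"wx":0,"wy":0,"wz":0,"tx":0,"ty":0,"tz":-0.008,"fingers":0},{"wx":0,"wy":0,"wz":0,"tx":0,"ty":-0.001,"tz":-0.012,"fingers":0},{"wx":0,"wy":0,"wz":0,"tx":0,"ty":-0.001,"tz":-0.012,"fingers":0}]'
python3 -m handwheel '[{"wx":0,"wy":0,"wz":0,"tx":0,"ty":0,"tz":-0.008,"fingers":0},{"wx":0,"wy":0,"wz":0,"tx":0,"ty":-0.001,"tz":-0.012,"fingers":0},{"wx":0,"wy":0,"wz":0,"tx":0,"ty":-0.001,"tz":-0.012,"fingers":0}]'
python3 -c "
from h import *
o=bot.get_obs();print(L(o['tool_pos']),R2.T@o['ft_force'][:2],o['ft_force'],o['width'])"
```

```text
t: 16.52
tool_pos: [0.4194, 0.2511, 0.0743]
ee_rot: [[-0.045, 0.999, 0.001], [0.999, 0.045, -0.0], [-0.0, 0.001, -1.0]]
ft_force: [6.8, -10.7, -4.0]
width: 0.0085
grip_force: 36.1
t: 16.9
tool_pos: [0.4192, 0.2511, 0.0757]
ee_rot: [[-0.045, 0.999, 0.001], [0.999, 0.045, -0.0], [-0.0, 0.001, -1.0]]
ft_force: [6.9, -10.0, -4.3]
width: 0.009
grip_force: 35.8
[-0.1576  0.0093  0.0757] [  6.39722239 -10.27991771] [ 6.87780828 -9.96478377 -4.32766669] 0.009007040996730288
```

The lid is past the catch, with a lifting force of only 4 N. I'll keep raising.

```bash
python3 -m handwheel '[{"wx":0,"wy":0,"wz":0,"tx":0,"ty":-0.002,"tz":-0.025,"fingers":0},{"wx":0,"wy":0,"wz":0,"tx":0,"ty":-0.003,"tz":-0.05,"fingers":0},{"wx":0,"wy":0,"wz":0,"tx":0,"ty":-0.004,"tz":-0.075,"fingers":0},{"wx":0,"wy":0,"wz":0,"tx":0,"ty":-0.004,"tz":-0.1,"fingers":0},{"wx":0,"wy":0,"wz":0,"tx":0,"ty":-0.004,"tz":-0.125,"fingers":0}]'
python3 -c "
from h import *
o=bot.get_obs();p=L(o['tool_pos']);print(p,R2.T@o['ft_force'][:2],o['ft_force'],o['width'])
# arc of bar about hinge; grip offset from bar assumed const
a0=.09+ (p[2]-.0715)/.2255
f=lambda a:np.array([-.223*np.cos(a)-.038*np.sin(a),-.038*np.cos(a)+.223*np.sin(a)])
prev=f(a0)
print(a0)
for a in np.arange(.25,1.06,.1):
    d=f(a)-f(a0);print(a.round(2),(d/.12).round(3))
"
```

```text
t: 17.52
tool_pos: [0.4188, 0.2511, 0.0907]
ee_rot: [[-0.045, 0.999, 0.001], [0.999, 0.045, -0.0], [-0.0, 0.001, -1.0]]
ft_force: [5.9, -9.9, -3.0]
width: 0.0082
grip_force: 35.5
[-0.158   0.0093  0.0907] [  5.46279594 -10.14260205] [ 5.93791864 -9.87196222 -2.98928532] 0.008244501667456479
0.17514412416851444
0.25 [0.006 0.141]
0.35 [0.031 0.328]
0.45 [0.074 0.511]
0.55 [0.135 0.689]
0.65 [0.214 0.861]
0.75 [0.31  1.023]
0.85 [0.421 1.175]
0.95 [0.547 1.315]
1.05 [0.686 1.442]
```

```bash
python3 -m handwheel '[{"wx":0,"wy":0,"wz":0,"tx":0,"ty":0.006,"tz":-0.14,"fingers":0},{"wx":0,"wy":0,"wz":0,"tx":0,"ty":0.031,"tz":-0.328,"fingers":0},{"wx":0,"wy":0,"wz":0,"tx":0,"ty":0.074,"tz":-0.511,"fingers":0},{"wx":0,"wy":0,"wz":0,"tx":0,"ty":0.135,"tz":-0.689,"fingers":0},{"wx":0,"wy":0,"wz":0,"tx":0,"ty":0.135,"tz":-0.689,"fingers":0}]'
python3 -c "
from h import *
o=bot.get_obs();p=L(o['tool_pos']);print(p,R2.T@o['ft_force'][:2],o['ft_force'],o['width'],o['joint_positions'])
f=lambda a:np.array([-.223*np.cos(a)-.038*np.sin(a),-.038*np.cos(a)+.223*np.sin(a)])
for a in np.arange(.65,1.16,.1):
    d=f(a)-f(.55);print(a.round(2),(d/.12).round(3))
"
```

```text
t: 18.15
tool_pos: [0.4358, 0.2523, 0.1749]
ee_rot: [[-0.045, 0.999, 0.003], [0.999, 0.045, 0.001], [0.001, 0.003, -1.0]]
ft_force: [5.8, -3.8, -3.1]
width: 0.0086
grip_force: 35.9
[-0.141   0.0097  0.1749] [ 5.6410573  -4.04602211] [ 5.82669065 -3.77379098 -3.12154081] 0.008610733792254298 [ 4.64893626e-01  3.48478157e-01  1.98894971e+00 -6.80761882e-04
  8.01365080e-01  4.20669182e-01]
0.65 [0.079 0.171]
0.75 [0.174 0.334]
0.85 [0.285 0.486]
0.95 [0.411 0.626]
1.05 [0.55  0.753]
1.15 [0.702 0.866]
```

Going well. On to about 1.05 rad.

```bash
python3 -m handwheel '[{"wx":0,"wy":0,"wz":0,"tx":0,"ty":0.079,"tz":-0.171,"fingers":0},{"wx":0,"wy":0,"wz":0,"tx":0,"ty":0.174,"tz":-0.334,"fingers":0},{"wx":0,"wy":0,"wz":0,"tx":0,"ty":0.285,"tz":-0.486,"fingers":0},{"wx":0,"wy":0,"wz":0,"tx":0,"ty":0.411,"tz":-0.626,"fingers":0},{"wx":0,"wy":0,"wz":0,"tx":0,"ty":0.55,"tz":-0.753,"fingers":0}]'
python3 -m handwheel '[{"wx":0,"wy":0,"wz":0,"tx":0,"ty":0,"tz":0,"fingers":0},{"wx":0,"wy":0,"wz":0,"tx":0,"ty":0,"tz":0,"fingers":0}]'
python3 -c "
from h import *
o=bot.get_obs();p=L(o['tool_pos']);print(p,R2.T@o['ft_force'][:2],o['ft_force'],o['width'])
im=bot.read_camera('side');cv2.imwrite('pics/k6.png',cv2.resize(im[90:300,80:360],(800,600)))"
```

```text
t: 18.77
tool_pos: [0.4993, 0.2548, 0.2641]
ee_rot: [[-0.045, 0.999, -0.003], [0.999, 0.045, -0.001], [-0.0, -0.003, -1.0]]
ft_force: [-6.9, -1.7, 0.9]
width: 0.0089
grip_force: 35.0
t: 19.02
tool_pos: [0.4996, 0.2549, 0.2643]
ee_rot: [[-0.045, 0.999, -0.001], [0.999, 0.045, -0.0], [-0.0, -0.001, -1.0]]
ft_force: [-8.2, -4.0, 10.8]
width: 0.0088
grip_force: 35.9
[-0.0772  0.0093  0.2643] [-8.38170754 -3.61590961] [-8.20068776 -4.00955657 10.76052539] 0.008813630138406857
```

View pics/k6.png

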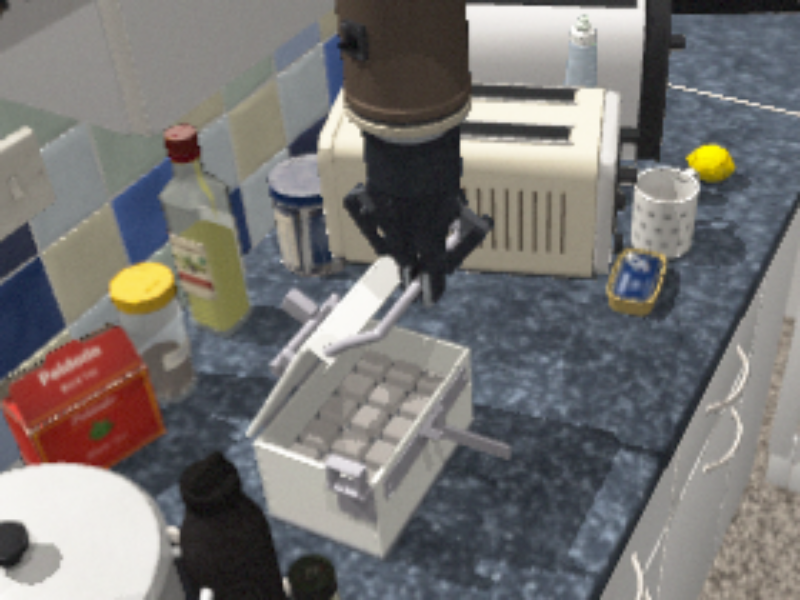

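The lid stands open about 60° and the tablets show at (370, 400). I'll release and back away up and to the front.

```bash
python3 -m handwheel '[{"wx":0,"wy":0,"wz":0,"tx":0,"ty":0,"tz":0,"fingers":0.12},{"wx":0,"wy":0,"wz":0,"tx":0,"ty":0,"tz":0,"fingers":0.25},{"wx":0,"wy":0,"wz":0,"tx":0,"ty":0,"tz":0,"fingers":0.28},{"wx":0,"wy":0,"wz":0,"tx":0,"ty":0,"tz":-0.25,"fingers":0.28},{"wx":0,"wy":0,"wz":0,"tx":0,"ty":0,"tz":-0.5,"fingers":0.28}]'
python3 -m handwheel '[{"wx":0,"wy":0,"wz":0,"tx":0,"ty":-0.3,"tz":-0.1,"fingers":0.28},{"wx":0,"wy":0,"wz":0,"tx":-0.4,"ty":-0.3,"tz":-0.1,"fingers":0.28},{"wx":0,"wy":0,"wz":0,"tx":-0.8,"ty":-0.3,"tz":-0.1,"fingers":0.28},{"wx":0,"wy":0,"wz":0,"tx":-0.8,"ty":-0.3,"tz":-0.1,"fingers":0.28}]'
python3 -c "
from h import *
im=bot.read_camera('side');cv2.imwrite('pics/k7.png',cv2.resize(im[90:300,80:360],(800,600)))"
```

```text
t: 19.7
tool_pos: [0.5003, 0.2551, 0.3243]
ee_rot: [[-0.045, 0.999, -0.001], [0.999, 0.045, -0.0], [-0.0, -0.001, -1.0]]
ft_force: [0.1, 1.1, -0.1]
width: 0.024
grip_force: 0.0
t: 20.2
tool_pos: [0.4687, 0.1553, 0.3361]
ee_rot: [[-0.042, 0.999, 0.0], [0.999, 0.042, -0.0], [-0.0, 0.0, -1.0]]
ft_force: [0.1, -0.1, -0.0]
width: 0.0241
grip_force: 0.0
```

View pics/k7.png

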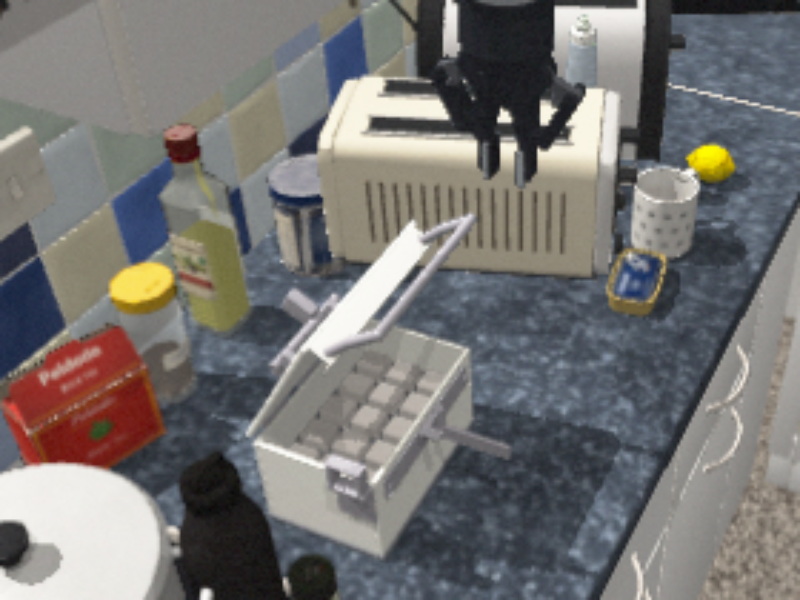

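The lid stays up, with its handle at (460, 230). The gripper is clear, and the jar, tin and mug look undisturbed.

```bash
python3 -c "
from rig import bot
print(bot.sign_off())"
```

```text
the job is handed in; nothing more can be done
None
```

The box is open and handed in at about 20 s of robot time: bolt drawn, catch pushed aside while the lid was lifted past it, and the lid left standing at about 60° with the gripper clear; the bolt briefly took about 31 N against its end stop.

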